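# Take the dried handpiece from the drying station and present it level

## Robot

A 7-joint arm with a two-finger parallel gripper is mounted at the origin on the work surface. World frame = base frame: x ahead of the robot, y to its left, z up, the work surface at z = 0. Lengths are in m, angles in rad, forces in N, time in s.
With the tool pointing down it reaches from about 0.425 to 0.925 m from the base axis. Payload 6.8 kg.
Tool frame: the origin (TCP) lies between the finger pads; the fingertips stand 17 mm ahead of it and the grasp point (between the pads) lies 2 mm behind it; z points along the fingers, x is the direction in which the jaws open and shut, and the axes are right-handed (so a half turn about z gives the same grasp; the last joint's range is limited). The gripper opens to 85 mm and grips with 20 to 120 N. Pads are 22 mm wide; open, the fingers measure 114 mm over their backs; the gripper's body (76 mm by 85 mm) begins 54 mm behind the grasp point. The pads swing forward as they close: fully open they stand 13 mm farther back than shut.
Start: joints at [1.032, 0.477, 0.022, 1.555, -0.011, 1.109, -0.083], TCP at [0.282, -0.613, 0.248] pointing down, gripper open.
Joint ranges: [-2.96, 2.96], [-0.34, 2.1], [-1.41, 1.46], [0.24, 2.44], [-1.37, 4.51], [0.17, 1.92], [-2.96, 2.96]. Speed limits (rad/s): [2.39, 2.39, 3.14, 3.14, 3.14, 3.14, 3.14].

## Interface

Orientations are given as a unit quaternion [w, x, y, z].
In Python, from station import readout, read_camera, get_calibration, bot, models gives the robot as it stands.
- The arm moves only by the tool carry_out, never from a script. Its argument "deltas" is a list of rows, each a list of 2 entries, a list of its own where there are three numbers: the shift along the tool's x, y, z in cm, then the turn about the tool's z in degrees. A call has 1 to 10 rows; each row is the pose to reach, as a shift and turn from the pose measured when the call began, along the tool's axes at that moment; what a row does not reach only later rows make up. A row lasts 1/8 s, in which the tool goes at most 62.5 mm and 10.7 degrees, less where a joint would pass 70% of its speed; a pose out of reach is approached as far as the arm can. A call with a gripper value outside its range is refused whole. "hand" is the opening, from 0 (shut) to 1 (fully open), set as the call begins (left out, the last holds). The fingers move at their own pace and stop on an object; "newtons" is the grip in N (left out, the last holds). Time passes only in rows, so rows that repeat a pose let the fingers close. It gives the time, the measured TCP pose, the force and the opening at its end, in the units of the state.
- readout.get_obs(): the state, without advancing time (a new reading comes with each control period).
- read_camera(name): name is "side" or "top" or "wrist"; returns the picture (480x640x3 uint8, red, green, blue); there is no depth.
- get_calibration(name): a dict with "fov_y" (degrees; the focal length in pixels is half the picture's height over the tangent of half this angle, whatever the lens; pixels are square), "cx", "cy" (the principal point, pixels), "world_from_camera" (4x4, takes a point from camera to world coordinates). Camera axes: x right, y down, z forward; pixel columns grow to the right and rows downward; lengths in m; the calibration is good to about 2 mm. A picture is of the moment at which its call begins: read the wrist's pose just before it. get_calibration takes no time and is no camera call; for the wrist camera it gives the pose at the moment of the call.
- bot.hand_in(): hands the job in, once; it reports no verdict.
Trained networks look in the newest picture that a camera, given by its name, has taken for a name from the list of things; names that differ only in an ending like _2 or _b are one class to them, and where a whole thing is asked for, a point or a joint stands for the part that bears it (a point fixed in the world has none). Each returns a list of dicts, best first, with "score" (0 to 1); they miss things now and then, are a little off and sometimes report something else, mostly with a low value. They report only what shows in the picture. A call takes as long as a camera call. They do not tell look-alikes from the thing itself.
- models.spot_in(query, camera): "centre" ([row, column] in pixels, amid what is visible of it).
The state is a dict: "t": time; "q": joint angles; "joint_vel": joint speeds; "joint_torque": joint torques, N m; "eef_pos": TCP position; "tool_rot": TCP orientation; "contact_force": force on the tool from outside, world axes, zero at the start; "torque": the same for the moment, N m; "gripper_width": opening from 0.0 (shut) to 1.0 (fully open).
Only numpy, scipy, OpenCV 4.12 (cv2) and the standard library are available. Lean on these libraries where they do the work, as an engineer would, in place of code of your own. Each camera call takes 0.05 s, during which the arm holds its last target. There are 200 camera calls.

## Task

Two suction handpieces lean in the sleeves of the air-drying station; the one whose shut-off cock is shut (its lever lies across the pipe) has finished drying. Draw that handpiece out of its sleeve, turn it level and finish still holding it there, still, in the gripper alone, at least 20 cm above the counter, for inspection. Leave the other handpiece in its sleeve and everything else where it is.

Things in the scene. Friction and masses are not known exactly. Their poses are not given: they have to be found in the camera images.
- station: Drying station, fixed. Grey plate 280 (x -160 to 120) x 320 x 12 mm; manifold at its near edge; two white sleeves, 34 mm across, 17 mm bore, 80 mm deep, leaning 45 degrees (axis up and towards station +x). Origin: on the counter, midway between the sleeves, 40 mm behind their mouths; x level along the pipes from manifold to sleeves, y to the left sleeve, z up. Highest point 107 mm.
- mouth_left (a point): Centre of the left sleeve's mouth (station x 40, y 85, z 95 mm).
- mouth_right (a point): Centre of the right sleeve's mouth (station x 40, y -85, z 95 mm).
- cock_1: Shut-off cock on a sleeve's feed pipe (either side; 125 mm behind that sleeve's mouth along station -x). Black lever 75 x 18 x 5 mm, 66 to 71 mm up, fixed. Origin at the pivot, 50 mm above the counter; own x axis level along the lever to its free end. Lever along the pipe (station x, within 10 degrees): open. Lever across it (station y, within 10 degrees): shut.
- cock_2: Shut-off cock on a sleeve's feed pipe (either side; 125 mm behind that sleeve's mouth along station -x). Black lever 75 x 18 x 5 mm, 66 to 71 mm up, fixed. Origin at the pivot, 50 mm above the counter; own x axis level along the lever to its free end. Lever along the pipe (station x, within 10 degrees): open. Lever across it (station y, within 10 degrees): shut.
- handpiece_left: Handpiece in the left sleeve, round, 196 mm long, about 0.16 kg. Own z axis: nozzle to tail. Origin on the axis, under the 32 mm collar (z 0 to 6 mm) that rests on the mouth. Steel tube 14 mm across z -70 to 0; grey handle 26 mm across z 6 to 106; tail 12 mm across to z 126; centre of mass z 31. Starts leaning 45 to 48 degrees, tail up towards station +x; slides out along its axis.
- handpiece_right: Handpiece in the right sleeve, round, 196 mm long, about 0.16 kg. Own z axis: nozzle to tail. Origin on the axis, under the 32 mm collar (z 0 to 6 mm) that rests on the mouth. Steel tube 14 mm across z -70 to 0; grey handle 26 mm across z 6 to 106; tail 12 mm across to z 126; centre of mass z 31. Starts leaning 45 to 48 degrees, tail up towards station +x; slides out along its axis.
- handpiece_left_grip (a point): On the left handpiece's axis, middle of its handle (55 mm tailward of its origin).
- handpiece_right_grip (a point): On the right handpiece's axis, middle of its handle (55 mm tailward of its origin).
- handpiece_left_tip (a point): Nozzle end of the left handpiece (70 mm from its origin, in the sleeve at the start).
- handpiece_right_tip (a point): Nozzle end of the right handpiece (70 mm from its origin, in the sleeve at the start).
- dish: Bystander, to be left alone: round steel dish 110 mm across, 35 mm high; origin under its centre.
- jar: Bystander, to be left alone: white jar 60 mm across, 90 mm high; origin under its centre.
- carton: Bystander, to be left alone: cardboard carton 90 x 120 x 50 mm; origin under its centre.
Mind the look-alikes: they are no part of the job. Leave any red look-alike of the handpiece_left alone. Leave any turquoise look-alike of the handpiece_right alone.

How it is judged:
By the outcome, as a careful person would: the job done as asked, in the order asked, and still so for the second after the job is handed in, while the arm keeps its last pose, push and grip.
It also fails if it takes over 35 s, if anything falls off the work surface, if the arm or the gripper's body presses on something with over 40 N, if the wrist force passes 120 N, or if a joint passes its speed limit or range.

## Working session

There is one attempt and no reset: what is moved stays moved. The work goes in short steps, Python scripts to look and compute and a tool call to move; the robot and the scene stay as the last step left them, time stands still between calls to the robot, and variables do not carry over. Pictures are saved under pics/ and viewed, about 8 in all and at most 12, crops included, and the job is handed in when it is done.

Besides the shell and the picture viewer there is one more tool, called after "Request:" as name([rows], argument=value, ...), one row to a line, values as JSON. carry_out: Moves the arm, as the interface text tells. Its arguments: {"type":"object","properties":{"deltas":{"type":"array"},"hand":{"type":"number"},"newtons":{"type":"number"}},"required":["deltas"]}

```bash
mkdir -p pics; ls; python3 - <<'E'
from station import readout, read_camera, get_calibration, bot, models
import cv2,numpy as np
o=readout.get_obs();print(o['t'],o['eef_pos'],o['tool_rot'],o['gripper_width'])
for c in ['side','top']:
    im=read_camera(c);cv2.imwrite(f'pics/{c}0.png',im[:,:,::-1])
    k=get_calibration(c);print(c,k['fov_y'],k['cx'],k['cy'],np.round(k['world_from_camera'],4).tolist(),{x:y for x,y in k.items() if x not in('fov_y','cx','cy','world_from_camera')})
    for q in ['mouth_left','mouth_right','cock_1','handpiece_left','handpiece_right','handpiece_left_grip','handpiece_right_grip']:
        print(q,[(np.round(d['centre']).tolist(),round(d['score'],2)) for d in models.spot_in(q,c)])
print(readout.get_obs()['t'])
E
```

```text
pics
0.0 [ 0.28165571 -0.61281743  0.2473335 ] [-4.23668927e-04  8.41925833e-01 -5.39592488e-01 -8.11985826e-04] 1.0008274352983577
side 43.711728915139645 323.17817676217845 230.93663287996455 [[-0.723, -0.533, 0.4395, -0.0826], [-0.6907, 0.5672, -0.4486, 0.6831], [-0.0102, -0.6279, -0.7783, 1.3065], [0.0, 0.0, 0.0, 1.0]] {}
mouth_left [([278.0, 367.0], 0.61), ([186.0, 461.0], 0.48), ([229.0, 318.0], 0.2)]
mouth_right [([204.0, 375.0], 0.73), ([276.0, 366.0], 0.68)]
cock_1 [([282.0, 352.0], 0.73), ([266.0, 402.0], 0.54)]
handpiece_left [([233.0, 251.0], 0.69), ([228.0, 316.0], 0.56), ([366.0, 223.0], 0.38)]
handpiece_right [([203.0, 372.0], 0.93), ([187.0, 316.0], 0.82), ([284.0, 352.0], 0.59), ([229.0, 320.0], 0.4)]
handpiece_left_grip [([234.0, 251.0], 0.97), ([228.0, 317.0], 0.79)]
handpiece_right_grip [([203.0, 373.0], 0.79), ([182.0, 314.0], 0.71)]
top 50.097271573319816 321.96815655196235 238.86773805099799 [[-0.0257, -0.9913, 0.1288, 0.4855], [-0.9997, 0.0262, 0.0022, 0.0072], [-0.0056, -0.1287, -0.9917, 1.172], [0.0, 0.0, 0.0, 1.0]] {}
mouth_left [([315.0, 348.0], 0.67)]
mouth_right [([310.0, 346.0], 0.78)]
cock_1 [([348.0, 369.0], 0.75)]
handpiece_left [([173.0, 288.0], 0.79), ([254.0, 320.0], 0.76), ([310.0, 349.0], 0.61)]
handpiece_right [([168.0, 400.0], 0.91), ([269.0, 406.0], 0.69)]
handpiece_left_grip [([175.0, 288.0], 0.72), ([270.0, 404.0], 0.7), ([252.0, 320.0], 0.61), ([320.0, 307.0], 0.45)]
handpiece_right_grip [([266.0, 401.0], 0.95), ([173.0, 400.0], 0.93), ([347.0, 370.0], 0.19)]
0.8
```

View pics/side0.png

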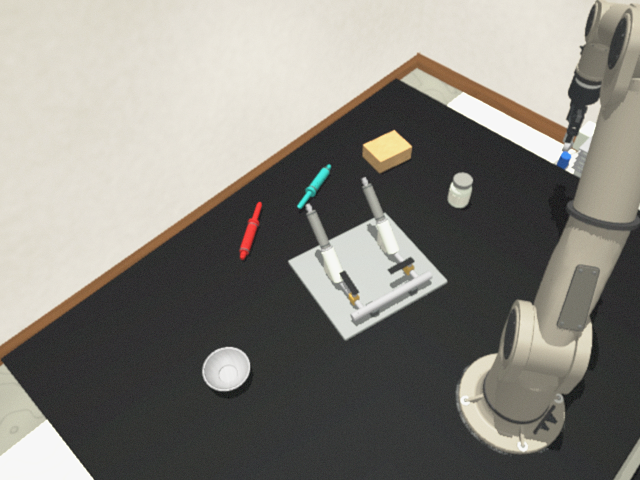

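View pics/top0.png

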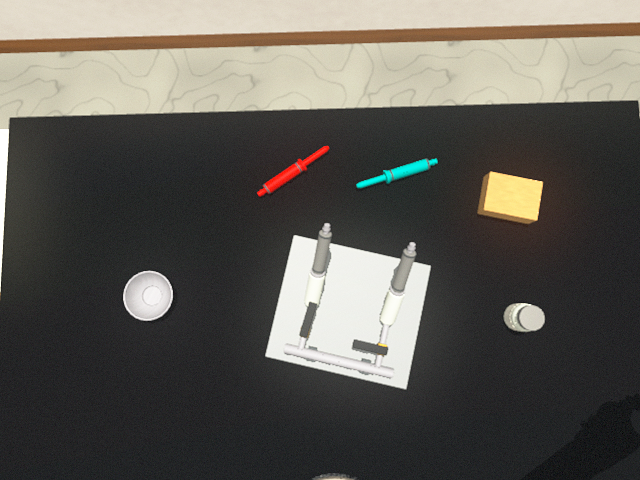

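Candidates in the top view are the left handpiece (320,250), the right handpiece (403,270), and the red and turquoise look-alikes lying loose at (293,172) and (398,173). The right pipe's lever at (370,348) lies across its pipe and the left one at (309,320) lies along its pipe. So the right handpiece is the one, which I'll confirm in a crop while locating it.

```bash
cat > h.py <<'E'
from station import readout, read_camera, get_calibration, bot, models
import cv2,numpy as np
def cam(c):
    k=get_calibration(c);f=240/np.tan(np.radians(k['fov_y']/2));return f,k['cx'],k['cy'],np.array(k['world_from_camera'])
def ray(c,uv,K=None):
    f,cx,cy,T=K or cam(c);d=T[:3,:3]@[(uv[0]-cx)/f,(uv[1]-cy)/f,1];return T[:3,3],d
def onz(c,uv,z):
    o,d=ray(c,uv);return o+d*(z-o[2])/d[2]
def proj(c,P,K=None):
    f,cx,cy,T=K or cam(c);p=T[:3,:3].T@(np.array(P)-T[:3,3]);return p[:2]/p[2]*f+[cx,cy]
E
python3 - <<'E'
from h import *
from scipy.optimize import least_squares
t=cv2.imread('pics/top0.png');s=cv2.imread('pics/side0.png')
tc=np.array([[293,236],[430,265],[407,388],[266,356]],float)  # far-left, far-right, near-right, near-left
sc=np.array([[289,263],[392,215],[447,281],[346,338]],float)
for im,c in((t,tc),(s,sc)):
    r=cv2.cornerSubPix(cv2.cvtColor(im,cv2.COLOR_BGR2GRAY),c.astype(np.float32).reshape(-1,1,2),(5,5),(-1,-1),(3,50,.01)).reshape(-1,2);print(np.round(r,1).tolist());c[:]=r
S=np.array([[120,160,12],[120,-160,12],[-160,-160,12],[-160,160,12]])/1000
def W(p,P):
    c,s_=np.cos(p[2]),np.sin(p[2]);P=np.atleast_2d(P);return np.c_[p[0]+c*P[:,0]-s_*P[:,1],p[1]+s_*P[:,0]+c*P[:,1],P[:,2]]
def res(p):return np.r_[[proj('top',w)-a for w,a in zip(W(p,S),tc)],[proj('side',w)-a for w,a in zip(W(p,S),sc)]].ravel()
r=least_squares(res,[.6,-.05,-.2],loss='soft_l1');p=r.x;print('station',p,'res',np.round(r.fun.reshape(-1,2) if r.fun.size==16 else res(p),1).tolist())
np.save('st.npy',p)
for n,im in(('top',t),('side',s)):
    for a in(45,48):
        for z in(0,65,126):
            q=W(p,np.array([.04+z/1e3*np.cos(np.radians(a)),-.085,.095+z/1e3*np.sin(np.radians(a))]))[0]
            u=proj(n,q);print(n,a,z,np.round(q,3),np.round(u,1));cv2.circle(im,tuple(int(v) for v in np.round(u*16)),16,(0,0,255) if a==45 else (0,255,0),-1,shift=4)
A=cv2.resize(t[225:395,255:440],None,fx=2.1,fy=2.1,interpolation=cv2.INTER_CUBIC);B=cv2.resize(s[165:345,280:455],None,fx=2.1,fy=2.1,interpolation=cv2.INTER_CUBIC)
h=max(len(A),len(B));cv2.imwrite('pics/crop1.png',np.hstack([cv2.copyMakeBorder(x,0,h-len(x),0,5,0) for x in(A,B)]))
E
```

```text
[[293.6000061035156, 234.39999389648438], [430.5, 265.3999938964844], [405.5, 389.1000061035156], [264.6000061035156, 355.79998779296875]]
[[287.3999938964844, 260.6000061035156], [392.0, 215.0], [447.3999938964844, 280.79998779296875], [344.79998779296875, 339.79998779296875]]
station [ 0.49244288 -0.04977991 -0.25278159] res [[-0.4, -0.2], [0.4, 0.3], [-0.0, 0.9], [-0.7, 0.6], [0.1, -0.4], [-7.0, -3.3], [0.4, -0.1], [-0.2, -0.7]]
top 45 0 [ 0.51  -0.142  0.095] [396.1 291.9]
top 45 65 [ 0.554 -0.154  0.141] [404.  268.9]
top 45 126 [ 0.596 -0.164  0.184] [412.  245.6]
top 48 0 [ 0.51  -0.142  0.095] [396.1 291.9]
top 48 65 [ 0.552 -0.153  0.143] [403.9 270. ]
top 48 126 [ 0.592 -0.163  0.189] [411.9 247.7]
side 45 0 [ 0.51  -0.142  0.095] [381.7 222.1]
side 45 65 [ 0.554 -0.154  0.141] [372.7 199.4]
side 45 126 [ 0.596 -0.164  0.184] [364.1 177.8]
side 48 0 [ 0.51  -0.142  0.095] [381.7 222.1]
side 48 65 [ 0.552 -0.153  0.143] [373.3 199.4]
side 48 126 [ 0.592 -0.163  0.189] [365.2 177.7]
```

View pics/crop1.png

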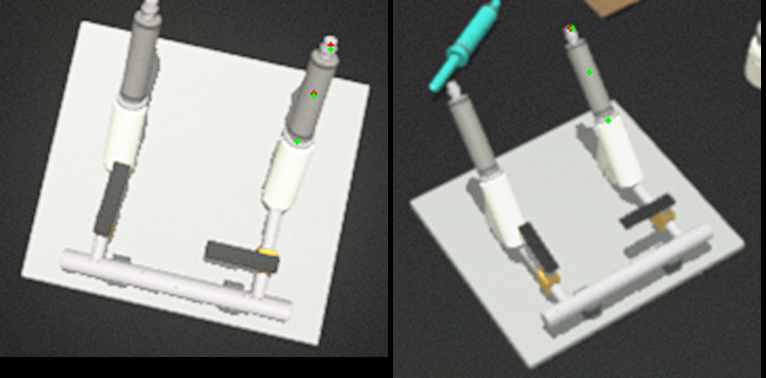

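The crop confirms it: the right lever, at crop (240,257), lies across its pipe, and the left one lies along its own. The projected axis points also sit on the right handpiece. I'll move above it.

Request:
carry_out([
  [[-3,-4.4,-4],4],
  [[-8,-11,-5.5],10],
  [[-13,-18,-5.5],18],
  [[-18,-25,-5.5],26],
  [[-23,-32,-5.5],34],
  [[-27,-38,-5.5],39],
  [[-30.7,-43.6,-5.5],39],
  [[-30.7,-43.6,-5.5],39],
  [[-30.7,-43.6,-5.5],39],
  [[-30.7,-43.6,-5.5],39],
], hand=1, newtons=40)

```text
t: 2.05
eef_pos: [0.5518, -0.1473, 0.3033]
tool_rot: [0.001, -0.617, 0.787, 0.0]
contact_force: [-0.9, 0.6, 0.4]
gripper_width: 0.997
```

```bash
cat >> h.py <<'E'
from scipy.spatial.transform import Rotation as Ro
def st():
    o=readout.get_obs();w=o['tool_rot'];R=Ro.from_quat([w[1],w[2],w[3],w[0]]).as_matrix();return o,R
def W(p,P):
    c,s_=np.cos(p[2]),np.sin(p[2]);P=np.atleast_2d(P);return np.c_[p[0]+c*P[:,0]-s_*P[:,1],p[1]+s_*P[:,0]+c*P[:,1],P[:,2]]
E
python3 - <<'E'
from h import *
p=np.load('st.npy');o,R=st();print(o['t'],o['eef_pos'],np.round(R,3).tolist(),o['q'])
K=cam('wrist');im=read_camera('wrist')[:,:,::-1].copy()
for z in(0,60,126):
    a=np.radians(46.5);q=W(p,[.04+z/1e3*np.cos(a),-.085,.095+z/1e3*np.sin(a)])[0];u=proj('',q,K);print(z,u);cv2.circle(im,tuple(int(v) for v in u),3,(0,0,255),-1)
q=W(p,[.04+.06*np.cos(a),-.085,.095+.06*np.sin(a)+.003])[0];print('delta cm',R.T@(q-o['eef_pos'])*100, 'yaw err deg',np.degrees(np.arctan2(R[1,0],R[0,0])-p[2])-90)
cv2.imwrite('pics/w1.png',im)
E
```

```text
2.05 [ 0.55177842 -0.14731897  0.30334534] [[-0.24, -0.971, 0.001], [-0.971, 0.24, 0.002], [-0.002, -0.0, -1.0]] [ 0.25485928  0.26331812 -0.12460299  1.73697295  0.03339347  1.14276933
 -1.69204084]
0 [323.22818338 261.58635978]
60 [324.59164273 226.01617852]
126 [326.79435813 168.55132959]
delta cm [ 0.57237869  0.06787126 16.18112442] yaw err deg -179.3770864504474
```

View pics/w1.png

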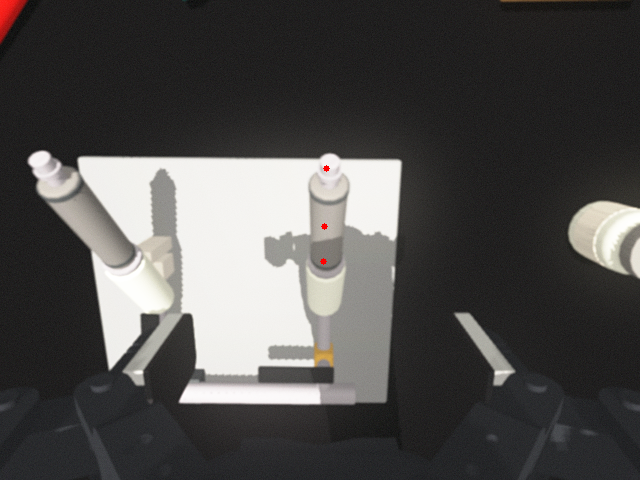

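Prediction and wrist picture agree to about 2 mm: the handle is at (328,220), against a predicted column of 325. Next I'll descend and close.

Request:
carry_out([
  [[0.7,-0.3,4],0],
  [[0.7,-0.3,8],0],
  [[0.7,-0.3,11],0],
  [[0.7,-0.3,13],0],
  [[0.7,-0.3,14.5],0],
  [[0.7,-0.3,15.8],0],
  [[0.7,-0.3,15.8],0],
  [[0.7,-0.3,15.8],0],
])

```text
t: 3.1
eef_pos: [0.5522, -0.1581, 0.1459]
tool_rot: [0.0, -0.615, 0.789, -0.0]
contact_force: [-0.3, 0.8, 0.3]
gripper_width: 0.999
```

```bash
python3 - <<'E'
from h import *
o,R=st();print(o['t'],o['eef_pos'],o['contact_force'])
a=read_camera('wrist')[:,:,::-1];b=read_camera('side')[:,:,::-1][140:320,260:460]
cv2.imwrite('pics/w2.png',np.hstack([cv2.resize(a,(440,330)),cv2.resize(b,(360,330))]))
E
```

```text
3.1 [ 0.55221369 -0.1581076   0.14591664] [-0.34089755  0.82119195  0.33472281]
```

View pics/w2.png

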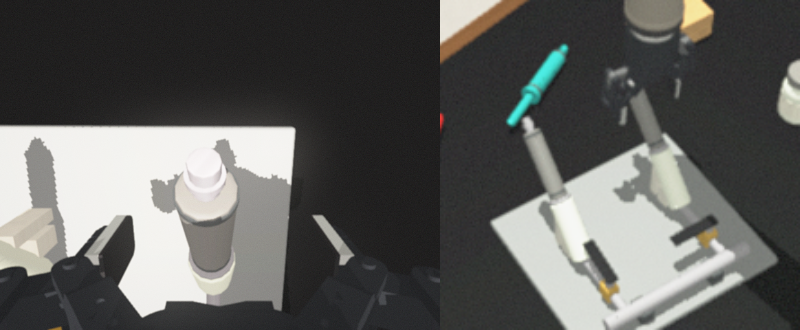

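The gripper hangs about 5 mm too far right: the handle is at column 208 and the finger mid-gap at about 222. I'll correct that and close.

Request:
carry_out([
  [[-0.5,0,0.2],0],
  [[-0.5,0,0.2],0],
  [[-0.5,0,0.2],0],
])

```text
t: 3.58
eef_pos: [0.5536, -0.153, 0.1442]
tool_rot: [0.001, -0.615, 0.788, -0.001]
contact_force: [0.3, 0.0, -0.9]
gripper_width: 0.997
```

Request:
carry_out([
  [[0,0,0],0],
  [[0,0,0],0],
  [[0,0,0],0],
  [[0,0,0],0],
  [[0,0,0],0],
  [[0,0,0],0],
], hand=0, newtons=60)

```text
t: 4.32
eef_pos: [0.5537, -0.1531, 0.1443]
tool_rot: [0.001, -0.615, 0.788, -0.001]
contact_force: [0.4, -0.5, 1.0]
gripper_width: 0.28
```

Request:
carry_out([
  [[0,-0.4,-0.4],0],
  [[0,-0.8,-0.8],0],
  [[0,-1.2,-1.2],0],
  [[0,-1.6,-1.6],0],
  [[0,-2,-2],0],
  [[0,-2,-2],0],
])

```text
t: 5.08
eef_pos: [0.5737, -0.158, 0.1647]
tool_rot: [0.001, -0.615, 0.788, -0.001]
contact_force: [-0.1, -0.1, -0.8]
gripper_width: 0.281
```

```bash
python3 - <<'E'
from h import *
o,R=st();print(o['t'],o['eef_pos'],o['contact_force'],o['torque'])
a=read_camera('wrist')[:,:,::-1];b=read_camera('side')[:,:,::-1][140:320,260:460]
cv2.imwrite('pics/w3.png',np.hstack([cv2.resize(a,(440,330)),cv2.resize(b,(360,330))]))
E
```

```text
5.075 [ 0.57366636 -0.15802139  0.16471613] [-0.10201604 -0.12242552 -0.78331149] [-0.05426911 -0.00933811 -0.05155127]
```

View pics/w3.png

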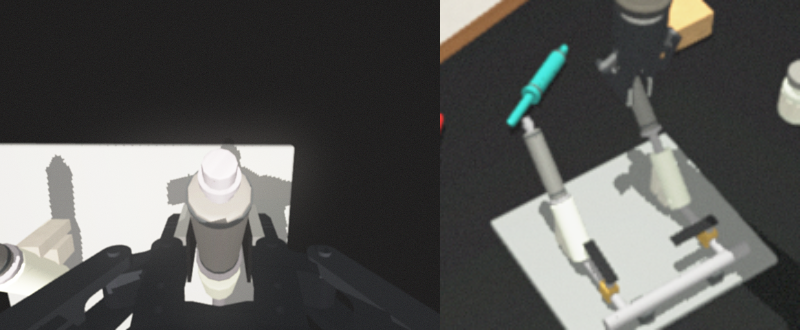

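It is sliding out freely: the collar has left the sleeve, the tail is between the fingers, and the other handpiece is untouched. The hand can't tilt, so after drawing it fully out I'll level the handpiece by laying its tube on the empty sleeve's fixed upper lip and pivoting it in the pads.

Request:
carry_out([
  [[0,-1,-1],0],
  [[0,-2.2,-2.2],0],
  [[0,-3.4,-3.4],0],
  [[0,-4.6,-4.6],0],
  [[0,-4.6,-5.8],0],
  [[0,-4.6,-5.8],0],
  [[0,-2.7,-5.4],0],
  [[0,-0.8,-5],0],
  [[0,0.9,-4.6],0],
  [[0,0.9,-4.6],0],
])

```text
t: 6.42
eef_pos: [0.5625, -0.1555, 0.2097]
tool_rot: [-0.0, -0.615, 0.788, 0.0]
contact_force: [0.5, -0.3, -1.3]
gripper_width: 0.285
```

```bash
cat >> h.py <<'E'
def grip():
    p=np.load('st.npy');o,R=st();d=o['eef_pos']-[p[0],p[1],0];c,s=np.cos(p[2]),np.sin(p[2])
    print('t',o['t'],'grip st mm',np.round([1e3*(c*d[0]+s*d[1]),1e3*(-s*d[0]+c*d[1]),1e3*d[2]-3],1),'F',np.round(o['contact_force'],1),'w',round(o['gripper_width'],3))
E
python3 - <<'E'
from h import *
grip()
a=read_camera('wrist')[:,:,::-1];b=read_camera('side')[:,:,::-1][120:320,270:470]
cv2.imwrite('pics/w4.png',np.hstack([cv2.resize(a,(400,300)),cv2.resize(b,(400,400))[:300]]))
E
```

```text
t 6.425 grip st mm [ 94.3 -84.8 206.7] F [ 0.5 -0.3 -1.3] w 0.285
```

View pics/w4.png

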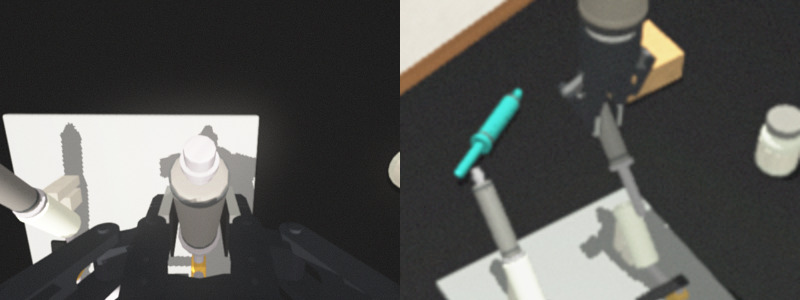

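The handpiece is fully out and still leaning at about 45°, with its tube above the empty sleeve. I'll pivot it part-way over the lip first.

Request:
carry_out([
  [[0,-0.3,1],0],
  [[0,-0.3,2.05],0],
  [[0,-0.95,2.7],0],
  [[0,-1.6,3.35],0],
  [[0,-2.1,4.1],0],
  [[0,-2.6,4.9],0],
  [[0,-2.6,4.9],0],
])

```text
t: 7.4
eef_pos: [0.5901, -0.1622, 0.1609]
tool_rot: [0.001, -0.615, 0.788, -0.001]
contact_force: [-2.9, 0.6, 1.9]
gripper_width: 0.283
```

```bash
python3 - <<'E'
from h import *
grip()
a=read_camera('wrist')[:,:,::-1];b=read_camera('side')[:,:,::-1][140:340,270:470]
cv2.imwrite('pics/w5.png',np.hstack([cv2.resize(a,(400,300)),cv2.resize(b,(400,400))[:300]]))
E
```

```text
t 7.4 grip st mm [122.7 -84.4 157.9] F [-2.9  0.6  1.9] w 0.283
```

View pics/w5.png

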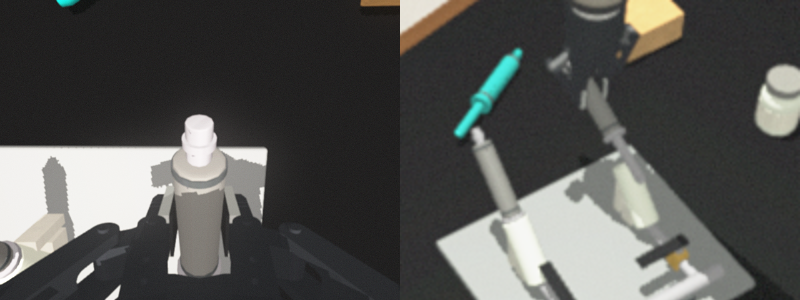

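It pivots in the pads as intended, with only about 3.5 N on the tool. I'll continue to level.

Request:
carry_out([
  [[0,-0.25,0.85],0],
  [[0,-0.5,1.7],0],
  [[0,-0.7,2.4],0],
  [[0,-0.9,3.1],0],
  [[0,-1,3.7],0],
  [[0,-1.1,4.4],0],
  [[0,-1.1,4.4],0],
])

```text
t: 8.38
eef_pos: [0.6003, -0.165, 0.1167]
tool_rot: [0.0, -0.615, 0.788, -0.0]
contact_force: [-1.6, 0.1, 1.6]
gripper_width: 0.281
```

```bash
python3 - <<'E'
from h import *
grip()
p=np.load('st.npy');K=cam('wrist');w=read_camera('wrist')[:,:,::-1].copy();s=read_camera('side')[:,:,::-1].copy()
o,R=st();g=o['eef_pos']-[0,0,.003];sx=np.array([np.cos(p[2]),np.sin(p[2]),0])
for a,col in((0,(0,255,0)),(12,(0,0,255))):
    e=g+.061*(np.cos(np.radians(a))*sx+np.sin(np.radians(a))*np.array([0,0,1]))
    for im,k in((w,K),(s,cam('side'))):
        cv2.circle(im,tuple(int(v*16) for v in proj('',e,k)),24,col,-1,shift=4)
    e=g-.135*(np.cos(np.radians(a))*sx+np.sin(np.radians(a))*np.array([0,0,1]));cv2.circle(s,tuple(int(v*16) for v in proj('side',e)),16,col,-1,shift=4)
cv2.imwrite('pics/w6.png',np.hstack([cv2.resize(w,(400,300)),cv2.resize(s[140:290,270:470],(400,300),interpolation=cv2.INTER_CUBIC)]))
E
```

```text
t 8.375 grip st mm [133.2 -84.6 113.7] F [-1.6  0.1  1.6] w 0.281
```

View pics/w6.png

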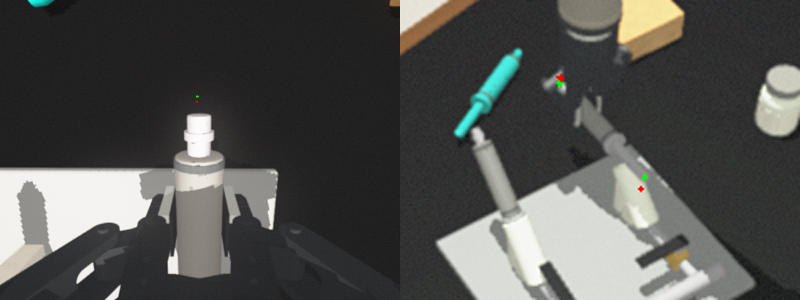

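Request:
carry_out([
  [[0,0,0],0],
  [[0,0,0],0],
  [[0,0,-1],0],
  [[0,0,-3.5],0],
  [[0,0,-7],0],
  [[0,0,-11],0],
  [[0,0,-15],0],
  [[0,0,-18],0],
  [[0,0,-19],0],
  [[0,0,-19],0],
], newtons=100)

```text
t: 9.72
eef_pos: [0.6, -0.165, 0.3073]
tool_rot: [0.001, -0.615, 0.788, -0.001]
contact_force: [1.1, 0.2, -1.2]
gripper_width: 0.264
```

```bash
python3 - <<'E'
from h import *
grip()
s=read_camera('side')[:,:,::-1];t=read_camera('top')[:,:,::-1]
cv2.imwrite('pics/s7.png',s);cv2.imwrite('pics/t7.png',t)
p=np.load('st.npy');o,R=st();g=o['eef_pos']-[0,0,.003];sx=np.array([np.cos(p[2]),np.sin(p[2]),0])
for n in('side','top'):
    for d in(-.143,-.073,0,.053):print(n,d,np.round(proj(n,g+d*sx),1))
cs=[int(v) for v in proj('side',g)];ct=[int(v) for v in proj('top',g)]
print(cs,ct)
C=lambda im,c:cv2.resize(im[c[1]-50:c[1]+90,c[0]-90:c[0]+90] ,(400,311),interpolation=cv2.INTER_CUBIC)
cv2.imwrite('pics/c7.png',np.hstack([C(s,cs),C(t,ct)]))
E
```

```text
t 9.725 grip st mm [133.  -84.7 304.3] F [ 1.1  0.2 -1.2] w 0.264
side -0.143 [400.3 179.1]
side -0.073 [382.7 161.1]
side 0 [365.3 143.3]
side 0.053 [353.3 130.9]
top -0.143 [406.7 318.3]
top -0.073 [415.2 277.5]
top 0 [423.9 235.7]
top 0.053 [430.1 206. ]
[365, 143] [423, 235]
```

View pics/c7.png

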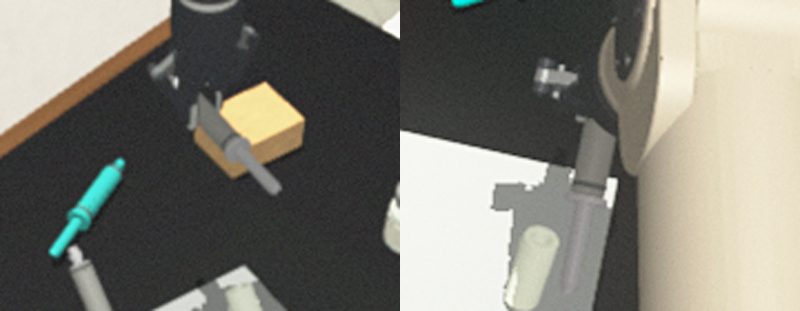

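```bash
python3 - <<'E'
from h import *
def tri(a,b):
    A=[];B=[]
    for c,uv in(('side',a),('top',b)):
        o,d=ray(c,uv);d/=np.linalg.norm(d);M=np.eye(3)-np.outer(d,d);A.append(M);B.append(M@o)
    x=np.linalg.lstsq(np.vstack(A),np.hstack(B),rcond=None)[0];return x
C=lambda u,v,ox,oy:(ox+u*180/400,oy+v*140/311)
tip=tri(C(278,190,275,93),C(170,292,333,185));col=tri(C(237,148,275,93),C(188,188,333,185))
d=col-tip;print(tip,col,np.linalg.norm(d),'tilt',np.degrees(np.arcsin(d[2]/np.linalg.norm(d))))
s=cv2.imread('pics/s7.png');t=cv2.imread('pics/t7.png')
E=np.hstack([cv2.resize(s[125:190,340:410],(400,371),interpolation=cv2.INTER_LANCZOS4),cv2.resize(t[225:325,385:455],(400,571),interpolation=cv2.INTER_LANCZOS4)[:371*0+571][:571] if 0 else cv2.resize(t[255:320,385:455],(400,371),interpolation=cv2.INTER_LANCZOS4)])
cv2.imwrite('pics/c8.png',E)
E
```

```text
[ 0.46412783 -0.13413328  0.298323  ] [ 0.54057997 -0.1543514   0.29382922] 0.07920793227154879 tilt -3.2523633668231398
```

View pics/c8.png

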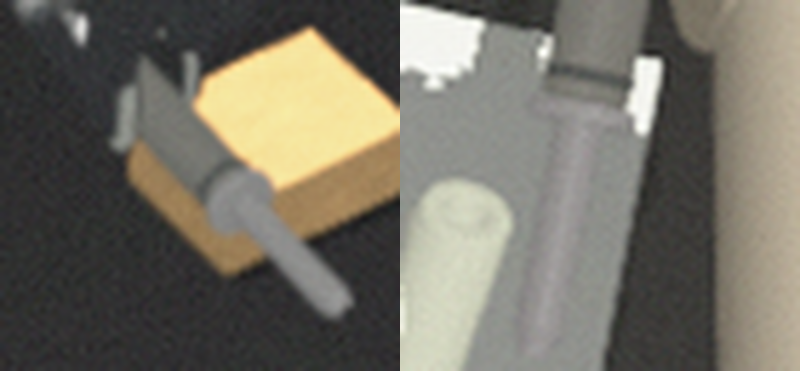

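```bash
python3 - <<'E'
from h import *
def tri(a,b):
    A=[];B=[]
    for c,uv in(('side',a),('top',b)):
        o,d=ray(c,uv);d/=np.linalg.norm(d);M=np.eye(3)-np.outer(d,d);A.append(M);B.append(M@o)
    return np.linalg.lstsq(np.vstack(A),np.hstack(B),rcond=None)[0]
tip=tri((399.5,178),(409.5,315.4));col=tri((382.5,160.5),(416.5,274.6))
d=col-tip;print(tip,col,np.linalg.norm(d),'tilt',np.degrees(np.arcsin(d[2]/np.linalg.norm(d))))
grip();o=readout.get_obs();print(np.abs(o['joint_vel']).max())
E
```

```text
[ 0.4659077  -0.13410446  0.29885581] [ 0.53295575 -0.15017535  0.29901223] 0.06894736196686262 tilt 0.12998876497206335
t 9.825 grip st mm [132.2 -84.7 302.7] F [-0.5  0.2 -1.8] w 0.27
0.006977965413573699
```

Level within a degree or two. I'll hold it for a moment to check that it doesn't droop or slip.

Request:
carry_out([
  [[0,0,0],0],
  [[0,0,0],0],
  [[0,0,0],0],
  [[0,0,0],0],
  [[0,0,0],0],
  [[0,0,0],0],
  [[0,0,0],0],
  [[0,0,0],0],
])

```text
t: 10.82
eef_pos: [0.5993, -0.1648, 0.3057]
tool_rot: [-0.0, -0.615, 0.788, 0.0]
contact_force: [-0.9, -0.0, -0.7]
gripper_width: 0.274
```

```bash
python3 - <<'E'
from h import *
grip()
s=read_camera('side')[:,:,::-1];g=lambda x:x[150:190,365:410].astype(np.float32).mean(2)
print('shift px',cv2.phaseCorrelate(g(cv2.imread('pics/s7.png')),g(s)),'max vel',np.abs(readout.get_obs()['joint_vel']).max())
b=s.copy();r=cv2.imread('pics/side0.png')
cv2.imwrite('pics/c9.png',np.hstack([cv2.resize(b[130:200,340:420],(400,350),interpolation=cv2.INTER_CUBIC),cv2.resize(b[100:400,190:490],(350,350))]))
E
```

```text
t 10.825 grip st mm [132.2 -84.7 302.7] F [-0.9 -0.  -0.7] w 0.274
shift px ((0.7593506533586556, 0.14687724967663485), 1.1030674250920613) max vel 0.0019713245497041316
```

View pics/c9.png

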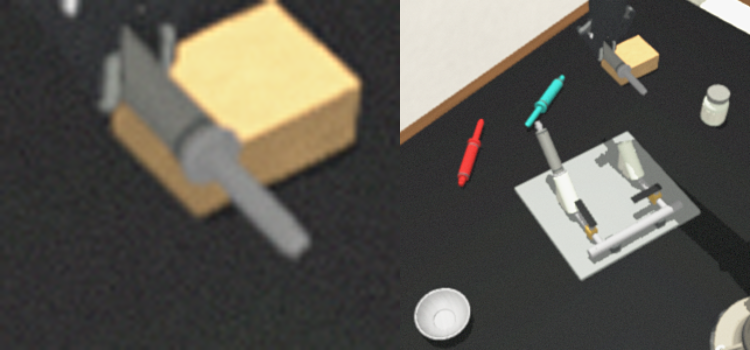

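```bash
python3 -c "
from station import bot
print(bot.hand_in())"
```

```text
the job is handed in; nothing more can be done
None
```

The right handpiece is out of its sleeve and held level and still in the gripper, about 0.30 m above the counter. I handed the job in at about 10.9 s; no verdict is reported.

- **Choice:** the right sleeve's lever lies across its pipe, so that cock is shut; the left lever lies along its pipe. An enlarged crop confirmed this before I reached for it.
- **Method:** the tool can only turn about its own vertical axis. I drew the handpiece out along its axis, then pivoted it level in the pads by pressing its tube on the empty sleeve's fixed upper lip. Readings between moves showed at most about 3.5 N on the tool. I then raised the grip to 100 N and lifted.
- **Last checks:**
  - Triangulating the tip and collar from the side and top views gave a tilt of about 0.1°, good to perhaps 2°, at a height of 0.299 m.
  - After about a second of holding, the arm was at rest. The handpiece had shifted less than 1 pixel in the side view, which matches the arm settling by about 1 mm.
  - The left handpiece, both look-alikes, the dish, the jar and the carton looked undisturbed.
- **Disagreements:**
  - The handpiece slid about 8 mm towards its nozzle in the grip while pivoting.
  - A first tilt estimate of −3° came from marking a ring on the handle instead of the collar; I corrected it.
  - The gripper opening reads 22–24 mm on a 26 mm handle, which I did not explain; the hold was firm throughout.

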